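Sweep the counted housings into the counting tray's trough and shut the cover

ROBOT

A 7-joint arm with a two-finger parallel gripper is mounted at the origin on a cart in front of the work surface, level with it; the furniture and walls round the work are solid. World frame = base frame: x ahead of the robot, y to its left, z up, the work surface at z = 0. Lengths are in mm, angles in rad, forces in N, time in s.
With the tool pointing down it reaches from about 400 to 850 mm from the base axis. Payload 10.4 kg.
Tool frame: the origin (TCP) lies at the very end of the fingers, on their centre line; the grasp point (between the pads) lies 19 mm behind it; z points along the fingers, x is the direction in which the jaws open and shut, and the axes are right-handed (so a half turn about z gives the same grasp; the last joint's range is limited). The gripper opens to 85 mm and grips with 20 to 120 N. Pads are 22 mm wide; open, the fingers measure 114 mm over their backs; the gripper's body (76 mm by 85 mm) begins 54 mm behind the grasp point. The pads swing forward as they close: fully open they stand 13 mm farther back than shut.
Start: joints at [-0.023, 0.332, -0.065, 1.46, 0.022, 1.35, -0.088], TCP at [625.023, 0.019, 208.338] pointing down, gripper open.
Joint ranges: [-2.6, 2.6], [-0.5, 2.12], [-1.47, 1.34], [0.16, 2.42], [-1.27, 4.41], [0.06, 2.06], [-2.6, 2.6]. Speed limits (rad/s): [2.22, 2.22, 2.79, 2.79, 3.14, 3.14, 3.14].

INTERFACE

Orientations are given as a rotation vector (axis times angle).
In Python, from rig import read_state, read_camera, calibration, finish_job, find_in, landmark_of gives the robot as it stands. The module is installed in compiled form; this text tells all that it offers.
- The arm moves only by the tool servo_tool, never from a script. Its argument "rows" is one flat list of numbers, 6 for each row, row after row: the shift along the tool's x, y, z in cm, then the turn, a rotation vector about the tool's x, y, z in degrees. In form: [tx, ty, tz, ax, ay, az, tx, ty, tz, ax, ay, az, ...]. A call has 1 to 5 rows; each row is the pose to reach, as a shift and turn from the pose commanded when the call began, along the tool's axes at that moment; what a row does not reach only later rows make up. A row lasts 1/12 s, in which the tool goes at most 41.7 mm and 7.16 degrees, less where a joint would pass 70% of its speed; a pose out of reach is approached as far as the arm can. A call with a gripper value outside its range is refused whole. "hand" is the finger opening in cm, from 0 to 8.54, set as the call begins (left out, the last holds). The fingers move at their own pace and stop on an object; "newtons" is the grip in N (left out, the last holds). Time passes only in rows, so rows that repeat a pose let the fingers close. It gives the time, the measured TCP pose, the force and the opening at its end, in the units of the state.
- read_state(): the state, without advancing time (a new reading comes with each control period).
- read_camera(name): name is "scene" or "side" or "wrist"; returns the picture (400x640x3 uint8, red, green, blue); there is no depth.
- calibration(name): a dict with "fov_y" (degrees; the focal length in pixels is half the picture's height over the tangent of half this angle, whatever the lens; pixels are square), "cx", "cy" (the principal point, pixels), "dist" ([k1, k2, p1, p2, k3] as OpenCV has them; the pictures are not rectified), "rvec" (rotation vector, rad) and "tvec" (3), from world to camera coordinates, as OpenCV has them. Camera axes: x right, y down, z forward; pixel columns grow to the right and rows downward; lengths in mm; the calibration is good to about 2 mm. A picture is of the moment at which its call begins: read the wrist's pose just before it. calibration takes no time and is no camera call; for the wrist camera it gives the pose at the moment of the call.
- finish_job(): hands the job in, once; it reports no verdict.
Trained networks look in the newest picture that a camera, given by its name, has taken for a name from the list of things; names that differ only in an ending like _2 or _b are one class to them, and where a whole thing is asked for, a point or a joint stands for the part that bears it (a point fixed in the world has none). Each returns a list of dicts, best first, with "conf" (0 to 1); they miss things now and then, are a little off and sometimes report something else, mostly with a low value. They report only what shows in the picture. A call takes as long as a camera call. They do not tell look-alikes from the thing itself.
- find_in(camera, label): "at" ([column, row] in pixels, amid what is visible of it).
- landmark_of(camera, label): "at" ([column, row] in pixels: a listed point, or the origin of a listed thing).
The state is a dict: "clock": time; "joint_positions": joint angles; "joint_vel": joint speeds; "joint_torque": joint torques, N m; "ee_pos": TCP position; "orientation": TCP orientation; "force": force on the tool from outside, world axes, zero at the start; "ft_torque": the same for the moment, N m; "finger_gap": finger opening in mm.
Only numpy, scipy, OpenCV 4.12 (cv2) and the standard library are available. Lean on these libraries where they do the work, as an engineer would, in place of code of your own. Each camera call takes 0.05 s, during which the arm holds its last target.

TASK

The three cream connector housings on the deck of the counting tray have been counted: with the fingertips, sweep them across the deck and over its open edge into the trough, without gripping or lifting them. Leave the steel gear where it lies on the deck and do not disturb the marker pen or the USB stick beside the tray. When all three are in, push the hinged clear cover over and press it fully shut on the trough, then move clear.

Things in the scene. Friction and masses are not known exactly. Their poses are not given: they have to be found in the camera images.
- counting_tray: counting tray fixed on the desk, 220 mm (its x) by 217 mm (its y, -0.102 to +0.115), yaw varies; origin underneath at desk height. Grey deck: top at z 0.040, x +-0.105, y -0.040 to 0.110. A black rim, 12 mm above the deck, bounds its +y, +x and -x sides; the -y side is an open edge without rim, and beyond it lies the trough
- deck_edge (a point): middle of the deck's open edge, at deck height: in the tray's frame (0, -0.040, 0.040); the edge runs along the tray's x
- trough_floor (a point): centre of the trough's floor, in the tray's frame (0, -0.068, 0.006), 34 mm below the deck. The trough runs the whole edge, x +-0.105, and is 56 mm wide, y -0.096 to -0.040, its end and outer walls as high as the deck
- trough_cover (a joint): angle of the trough's cover (clear window in a white frame), rad: 0 = shut, flat over the trough; 1.57 = upright; 2.0 to 2.25 at the start, leaning back from the deck (stop at 2.35). A stiff hinge (about 0.6 N at the free edge) holds it wherever it is left. 214 mm along x, 64 mm from hinge to free edge, 3 mm thick
- cover_hinge (a point): middle of the cover's hinge line, on the trough's outer wall: in the tray's frame (0, -0.099, 0.043); the hinge runs along the tray's x. When shut the cover extends from here towards the tray's +y, its upper face 0.5 mm above this height
- cover_middle (a point): middle of the cover, 33 mm from the hinge line, moves with the cover
- housing_a_centre (a point): cream moulded connector housing, an open-topped rectangular box 18 x 28 mm and 13 mm high, about 20 g, loose, standing upright on the deck at any yaw; this point is its centre, half-way up
- housing_b_centre (a point): cream moulded connector housing, an open-topped rectangular box 18 x 28 mm and 13 mm high, about 20 g, loose, standing upright on the deck at any yaw; this point is its centre, half-way up
- housing_c_centre (a point): cream moulded connector housing, an open-topped rectangular box 18 x 28 mm and 13 mm high, about 20 g, loose, standing upright on the deck at any yaw; this point is its centre, half-way up
- gear_centre (a point): steel spur gear blank, 29 mm across and 13 mm high, loose on the deck among the housings; it belongs to another batch and stays. This point is on its axis, half-way up. The four parts stand at least 40 mm apart along the tray's x and at least 65 mm from the +y rim
- marker_pen: black and white marker pen, 135 mm long, 16 mm thick, lying on the desk to the right of the tray, about along world x; origin under its middle; bystander
- usb_stick: black USB stick, 53 x 18 x 8 mm, lying on the desk to the left of the tray; origin under its middle; bystander
There are look-alikes about, which are no part of the job. What is shaped like the part that bears housing_a_centre but blue or pink is not meant.

How it is judged (in metres and radians):
On the way:
1. all three housings are in the trough while the cover is still open (y of housing_a_centre in the frame of counting_tray between -0.096 and -0.041 m and z of housing_a_centre in the frame of counting_tray between 0.004 and 0.034 m and x of housing_a_centre in the frame of counting_tray between -0.105 and 0.105 m and y of housing_b_centre in the frame of counting_tray between -0.096 and -0.041 m and z of housing_b_centre in the frame of counting_tray between 0.004 and 0.034 m and x of housing_b_centre in the frame of counting_tray between -0.105 and 0.105 m and y of housing_c_centre in the frame of counting_tray between -0.096 and -0.041 m and z of housing_c_centre in the frame of counting_tray between 0.004 and 0.034 m and x of housing_c_centre in the frame of counting_tray between -0.105 and 0.105 m and value of joint trough_cover above 0.9 rad), for 0.2 s.
At the end, for the whole second after the job is handed in: All three housings lie at rest in the trough (centres below the deck and between the trough's walls), the cover is shut (within 0.06 rad), and the gear is still on the deck within 12 mm of where it was (y of housing_a_centre in the frame of counting_tray between -0.096 and -0.041 m and z of housing_a_centre in the frame of counting_tray between 0.004 and 0.034 m and x of housing_a_centre in the frame of counting_tray between -0.105 and 0.105 m and y of housing_b_centre in the frame of counting_tray between -0.096 and -0.041 m and z of housing_b_centre in the frame of counting_tray between 0.004 and 0.034 m and x of housing_b_centre in the frame of counting_tray between -0.105 and 0.105 m and y of housing_c_centre in the frame of counting_tray between -0.096 and -0.041 m and z of housing_c_centre in the frame of counting_tray between 0.004 and 0.034 m and x of housing_c_centre in the frame of counting_tray between -0.105 and 0.105 m and distance of gear_centre from where it was at the start of the episode below 0.012 m and value of joint trough_cover below 0.06 rad and linear speed of each of housing_a, housing_b, housing_c below 0.02 m/s); the robot touches nothing.
It fails at once if a housing or the gear is lifted (its centre more than 24 mm above the deck) (z of any of housing_a_centre, housing_b_centre, housing_c_centre, gear_centre in the frame of counting_tray above 0.064 m).
It fails at once if the gear is moved more than 12 mm (distance of gear_centre from where it was at the start of the episode above 0.012 m).
It fails at once if the marker pen or the USB stick is moved more than 20 mm (distance of any of marker_pen, usb_stick from where it was at the start of the episode above 0.02 m).
It also fails if it takes over 61 s, if anything falls off the work surface, if the arm or the gripper's body presses on something with over 40 N, if the wrist force passes 120 N, or if a joint passes its speed limit or range.

## Working session

There is one attempt and no reset: what is moved stays moved. The work goes in short steps, Python scripts to look and compute and a tool call to move; the robot and the scene stay as the last step left them, time stands still between calls to the robot, and variables do not carry over. Pictures are saved under pics/ and viewed, and the job is handed in when it is done.

Besides the shell and the picture viewer there is one more tool, called after "Call:" by a JSON object that holds its "method" and its "body". servo_tool: Moves the arm, as the interface text tells. Its arguments: {"type":"object","properties":{"rows":{"type":"array","items":{"type":"number"}},"hand":{"type":"number"},"newtons":{"type":"number"}},"required":["rows"]}

```bash
mkdir -p pics; cat > h.py <<'E'
import numpy as np, cv2
from rig import *
def cam(n):
    c=calibration(n); f=200/np.tan(np.radians(c['fov_y'])/2)
    K=np.array([[f,0,c['cx']],[0,f,c['cy']],[0,0,1.]])
    R=cv2.Rodrigues(np.array(c['rvec'],float))[0]; t=np.array(c['tvec'],float)
    return K,np.array(c['dist'],float),R,t
def ray(n,px,C=None):
    K,d,R,t=C or cam(n)
    u=cv2.undistortPoints(np.array([[px]],float),K,d)[0,0]
    return -R.T@t, R.T@np.array([u[0],u[1],1.])
def onz(n,px,z,C=None):
    o,v=ray(n,px,C); return o+v*(z-o[2])/v[2]
def tri(rays):
    A=np.zeros((3,3));b=np.zeros(3)
    for o,v in rays:
        v=v/np.linalg.norm(v);P=np.eye(3)-np.outer(v,v);A+=P;b+=P@o
    return np.linalg.solve(A,b)
def proj(n,X,C=None):
    K,d,R,t=C or cam(n)
    return cv2.projectPoints(np.array(X,float).reshape(-1,3),R,t,K,d)[0][:,0]
def save(n,name):
    im=read_camera(n); cv2.imwrite('pics/'+name+'.png',im[:,:,::-1]); return im
E
python3 - <<'E'
from h import *
s=read_state();print(s['clock'],s['ee_pos'],s['orientation'],s['finger_gap'])
for n in ['scene','side','wrist']:
    save(n,n+'0'); C=cam(n); print(n,(-C[2].T@C[3]).round(), C[0][0,0].round())
E
```

```text
0.0 [ 6.24587666e+02 -1.79864295e-02  2.07513827e+02] [ 3.14150543e+00  6.46828320e-05 -2.23178834e-03] 85.52163888516877
scene [ 123. -537.  731.] 439.0
side [387. 865. 648.] 439.0
wrist [625.  74. 373.] 352.0
```

View pics/scene0.png

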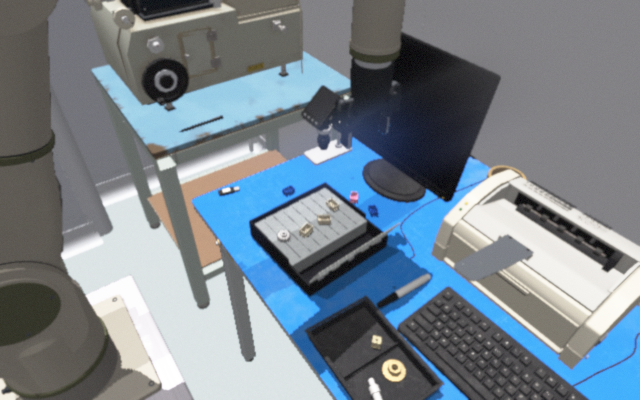

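View pics/side0.png

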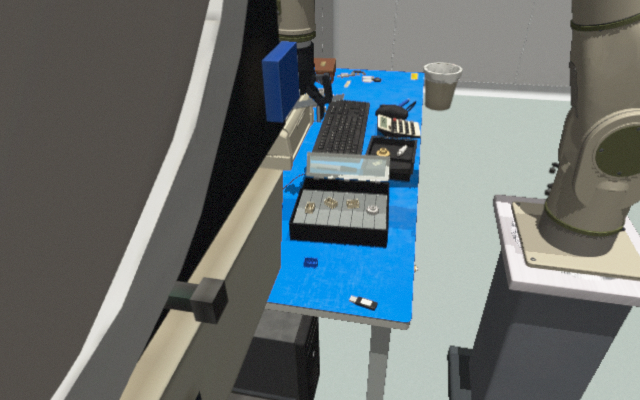

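View pics/wrist0.png

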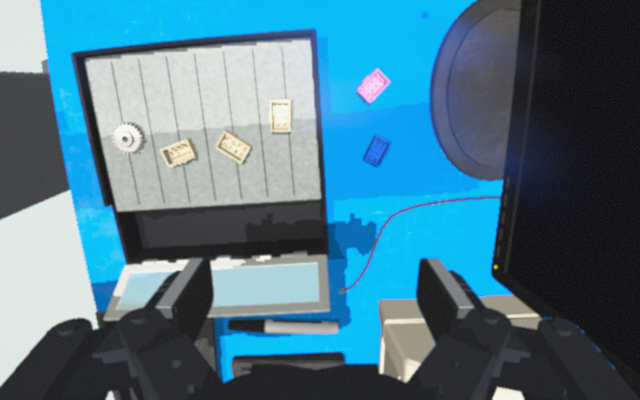

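```bash
cat > m.py <<'E'
from h import *
import sys
D={}
for n in sys.argv[1:]:
    read_camera(n)
    for l in ['counting_tray','deck_edge','trough_floor','cover_hinge','cover_middle','housing_a_centre','gear_centre','marker_pen','usb_stick']:
        z={'counting_tray':0,'deck_edge':40,'trough_floor':6,'cover_hinge':43,'cover_middle':70,'housing_a_centre':46.5,'gear_centre':46.5}.get(l,0)
        r=landmark_of(n,l)
        print(n,l,[(np.round(q['at']).tolist(),round(q['conf'],2),onz(n,q['at'],z)[:2].round().tolist()) for q in r[:6]])
E
python3 m.py wrist scene side
python3 -c "
from h import *
print(read_state()['clock'])
im=cv2.imread('pics/wrist0.png'); cv2.imwrite('pics/w0c.png',cv2.resize(im[20:320,60:400],(780,688),interpolation=cv2.INTER_CUBIC)[:600])
"
```

```text
wrist counting_tray [([221.0, 161.0], 0.87, [525.0, 3.0])]
wrist deck_edge [([217.0, 202.0], 0.91, [528.0, -32.0])]
wrist trough_floor [([231.0, 221.0], 0.72, [532.0, -64.0])]
wrist cover_hinge [([280.0, 114.0], 0.52, [594.0, 54.0])]
wrist cover_middle [([220.0, 285.0], 0.63, [532.0, -108.0])]
wrist housing_a_centre [([371.0, 86.0], 0.86, [676.0, 79.0]), ([376.0, 151.0], 0.75, [683.0, 21.0]), ([283.0, 116.0], 0.61, [597.0, 52.0])]
wrist gear_centre [([125.0, 140.0], 0.84, [447.0, 32.0])]
wrist marker_pen [([286.0, 322.0], 0.58, [590.0, -202.0])]
wrist usb_stick []
scene counting_tray [([319.0, 242.0], 0.97, [525.0, 10.0])]
scene deck_edge [([330.0, 203.0], 0.54, [596.0, 65.0])]
scene trough_floor [([402.0, 293.0], 0.41, [578.0, -204.0])]
scene cover_hinge [([351.0, 260.0], 0.89, [526.0, -101.0])]
scene cover_middle [([354.0, 255.0], 0.88, [523.0, -111.0])]
scene housing_a_centre [([376.0, 211.0], 0.6, [660.0, -22.0]), ([291.0, 188.0], 0.6, [546.0, 158.0]), ([356.0, 198.0], 0.47, [653.0, 39.0])]
scene gear_centre [([285.0, 236.0], 0.7, [449.0, 30.0])]
scene marker_pen [([338.0, 261.0], 0.66, [526.0, -62.0]), ([404.0, 293.0], 0.56, [585.0, -205.0])]
scene usb_stick [([226.0, 192.0], 0.56, [429.0, 282.0])]
side counting_tray [([342.0, 214.0], 0.86, [525.0, 4.0])]
side deck_edge [([342.0, 191.0], 0.66, [531.0, -37.0])]
side trough_floor [([350.0, 196.0], 0.63, [516.0, -68.0]), ([372.0, 210.0], 0.58, [455.0, -18.0])]
side cover_hinge [([347.0, 177.0], 0.73, [530.0, -100.0])]
side cover_middle [([346.0, 166.0], 0.97, [533.0, -110.0])]
side housing_a_centre [([310.0, 208.0], 0.58, [591.0, 57.0]), ([313.0, 261.0], 0.49, [545.0, 230.0])]
side gear_centre [([372.0, 206.0], 0.48, [451.0, 22.0])]
side marker_pen [([343.0, 212.0], 0.62, [524.0, -3.0])]
side usb_stick [([362.0, 299.0], 0.82, [441.0, 271.0])]
1.65
```

View pics/w0c.png

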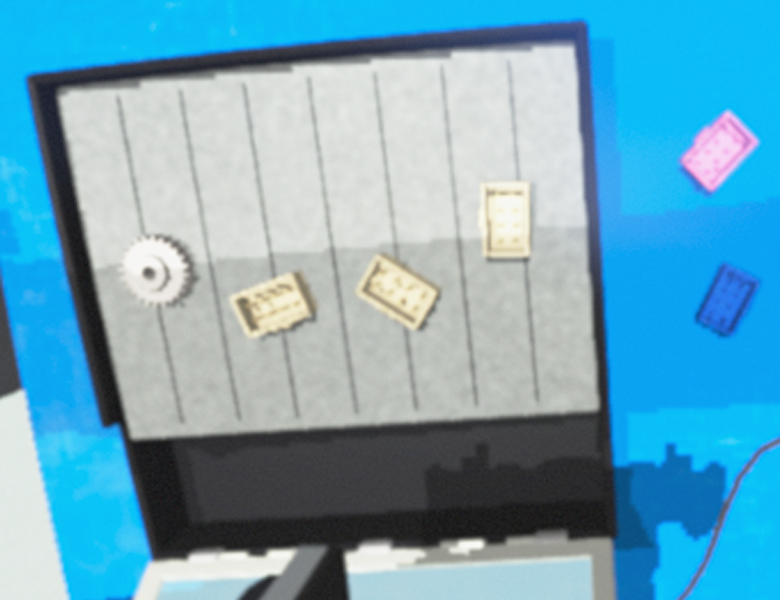

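```bash
python3 - <<'E'
from h import *
s=2.294
p=lambda x,y:(60+x/s,20+y/s)
L=onz('wrist',p(132,438),40);R=onz('wrist',p(598,411),40)
print('edge',L,R,np.linalg.norm(R-L),'yaw',np.degrees(np.arctan2(*(R-L)[[1,0]])))
FL=onz('wrist',p(57,90),40);FR=onz('wrist',p(574,45),40)
print(FL,FR,'yaw',np.degrees(np.arctan2(*(FR-FL)[[1,0]])), np.linalg.norm(FR-R))
yaw=np.arctan2(*(R-L)[[1,0]]);
u=np.array([np.cos(yaw),np.sin(yaw)]);v=np.array([-u[1],u[0]])
O=(L+R)[:2]/2+40*v; print('origin',O)
C=cam('wrist')
for nm,w,sc,sd in [('gear',(155,271),(283,235),(372,209)),('h1',(272,304),(306,230),(353,203)),('h2',(399,292),(323,218),(330,202)),('h3',(506,220),(333,204),(310,207))]:
    X=tri([ray('wrist',p(*w)),ray('scene',sc),ray('side',sd)])
    g=onz('wrist',p(*w),53)
    print(nm,X.round(1),'z53:',g.round(1),'tray',round((g[:2]-O)@u,1),round((g[:2]-O)@v,1))
    
E
```

```text
edge [423.7170015  -41.45899767  40.        ] [631.8854071  -28.55718047  40.        ] 208.56783543174484 yaw 3.546529257269003
[413.58862326 106.24932235  40.        ] [621.8020418  118.81253624  40.        ] yaw 3.4529354273766724 147.7142770976986
origin [525.32684057   4.91530663]
gear [448.6  33.9  46.6] z53: [452.6  34.3  53. ] tray -70.7 33.8
h1 [496.6  18.9  46.8] z53: [499.8  20.5  53. ] tray -24.6 17.1
h2 [549.6  25.7  48.3] z53: [551.9  25.   53. ] tray 27.7 18.5
h3 [594.2  52.6  47.1] z53: [595.4  53.1  53. ] tray 72.9 43.8
```

Cream housings at wrist pixels (179,152), (234,147) and (280,116) are on the deck, so they are the targets. The pink (373,86) and blue (376,151) ones lie off the tray and are look-alikes. The gear is at (128,138). The crop confirms the colours. Tray origin is about (525,5) with yaw +3.5°, and the triangulated heights of about 47 mm fit the given 46.5.

I'll close the fingers, align to the tray yaw and go behind the right-hand housing.

Call:
{"method": "servo_tool", "body": {"rows": [-1.3,-3.0,2.5,0,0,-1.5,-2.3,-6.0,5.5,0,0,-3.5,-3.3,-8.9,8.5,0,0,-3.5,-3.3,-8.9,9.8,0,0,-3.5,-3.3,-8.9,9.8,0,0,-3.5], "hand": 0, "newtons": 20}}

```text
clock: 2.07
ee_pos: [589.0, 91.2, 106.6]
orientation: [3.14, 0.102, -0.009]
force: [0.1, -0.8, 0.4]
finger_gap: 26.0
```

```bash
cat >> h.py <<'E'
O=np.array([525.3,4.9]);Y=np.radians(3.5)
u=np.array([np.cos(Y),np.sin(Y)]);v=np.array([-u[1],u[0]])
def tr(p): return np.array([(np.array(p)[:2]-O)@u,(np.array(p)[:2]-O)@v])
def st():
    s=read_state(); print(round(s['clock'],2),'tray',tr(s['ee_pos']).round(1),'z',round(s['ee_pos'][2],1),'F',np.round(s['force'],1),'gap',round(s['finger_gap'],1),'ori',np.round(s['orientation'],3))
E
python3 -c "
from h import *
st(); save('wrist','w1')"
```

```text
2.07 tray [68.9 82.3] z 106.6 F [ 0.1 -0.8  0.4] gap 26.0 ori [ 3.14   0.102 -0.009]
```

View pics/w1.png

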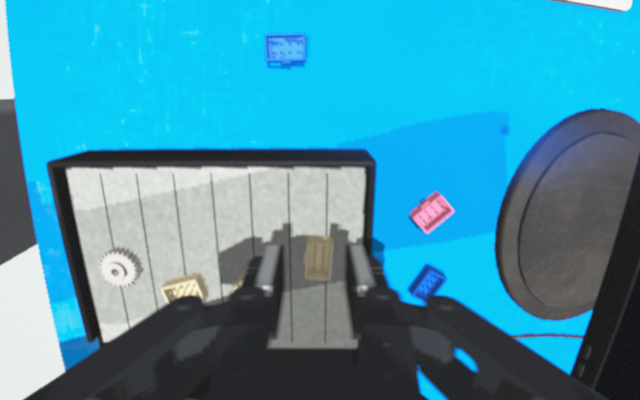

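```bash
python3 -c "
from h import *
s=read_state();print(proj('wrist',[s['ee_pos'],[*(O+73*u+44*v),47],[*(O+69*u+82*v),47]]).round())
C=cam('wrist');print(-C[2].T@C[3],C[2][2], s['ee_pos'])
print(onz('wrist',(319,258),50))
"
```

```text
[[313. 242.]
 [317. 253.]
 [311. 202.]]
[587.271232   162.95804571 274.45771219] [ 0.01571051 -0.28926054 -0.95712148] [590.8842611   89.16310953 109.04582941]
[596.98895339  51.07660702  50.        ]
```

Call:
{"method": "servo_tool", "body": {"rows": [0.2,0,2.0,0,0,0,0.2,0,4.0,0,0,0,0.2,0,6.0,0,0,0,0.2,0,6.5,0,0,0,0.2,0,6.5,0,0,0]}}

```text
clock: 2.53
ee_pos: [594.3, 87.6, 45.3]
orientation: [3.139, 0.093, -0.001]
force: [-0.5, -0.3, -0.1]
finger_gap: -0.3
```

```bash
python3 -c "
from h import *
save('side','s1');save('wrist','w2'); st()
im=cv2.imread('pics/s1.png');cv2.imwrite('pics/s1c.png',cv2.resize(im[130:260,260:420],None,fx=4.5,fy=4.5,interpolation=2))"
```

```text
2.63 tray [75.  79.2] z 47.1 F [ 0.1 -0.   0.5] gap 0.1 ori [-3.14  -0.094 -0.004]
```

View pics/s1c.png

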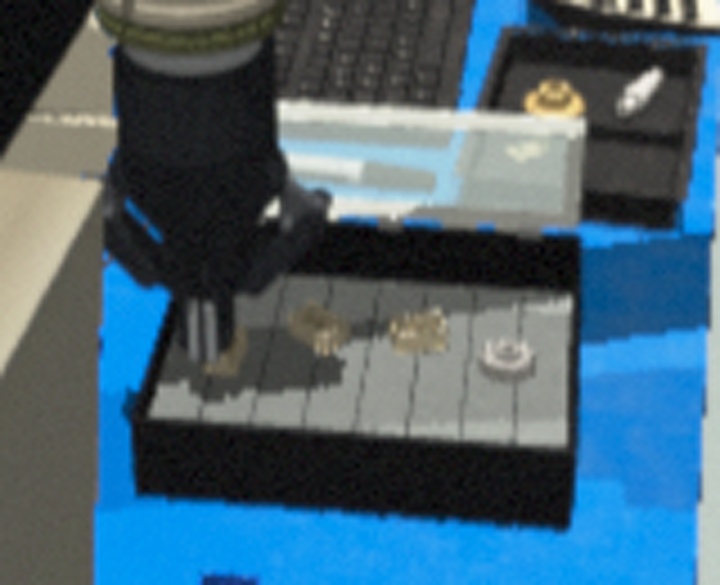

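View pics/w2.png

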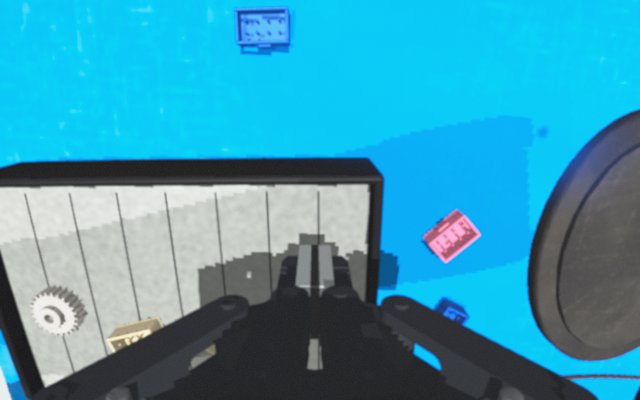

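Call:
{"method": "servo_tool", "body": {"rows": [-0.2,1.0,0,0,0,0,-0.3,2.0,0,0,0,0,-0.3,3.0,0,0,0,0,-0.3,4.0,0,0,0,0,-0.3,5.0,0,0,0,0]}}

```text
clock: 3.05
ee_pos: [594.3, 37.2, 45.7]
orientation: [3.14, 0.094, 0.001]
force: [-0.2, -0.1, 0.0]
finger_gap: -0.0
```

Call:
{"method": "servo_tool", "body": {"rows": [0,1.0,0,0,0,0,0,2.0,0,0,0,0,0,3.0,0,0,0,0,0,4.0,0,0,0,0,0,4.0,0,0,0,0]}}

```text
clock: 3.47
ee_pos: [596.6, -4.0, 45.3]
orientation: [3.139, 0.091, -0.0]
force: [0.0, -0.6, -0.4]
finger_gap: -0.1
```

```bash
cat > snap.py <<'E'
from h import *
import sys
k=sys.argv[1]
a=save('side','s'+k);b=save('scene','c'+k); st()
a=cv2.resize(a[140:260,260:420],None,fx=4,fy=4,interpolation=2);b=cv2.resize(b[160:300,235:400],None,fx=3.43,fy=3.43,interpolation=2)
b=cv2.resize(b,(560,480));o=np.hstack([a,b]);o=cv2.resize(o,(800,320));cv2.imwrite('pics/x'+k+'.png',o[:,:,::-1])
E
python3 snap.py 2
```

```text
3.57 tray [ 70.7 -10.3] z 45.3 F [1.1 0.4 0. ] gap -0.0 ori [-3.14  -0.095  0.   ]
```

View pics/x2.png

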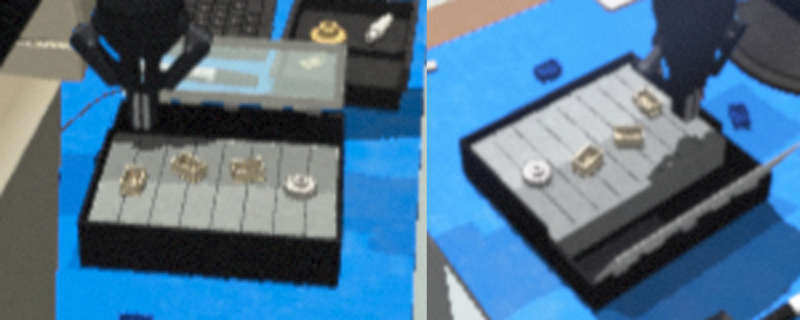

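```bash
python3 - <<'E'
from h import *
s=read_state();P=np.array(s['ee_pos'])
H=np.array([*(O+73*u+44*v),47])
big=[]
for n,f in [('side','s2'),('scene','c2')]:
    im=cv2.imread(f'pics/{f}.png')
    q=proj(n,[P,H,P+[0,0,50]]);print(n,q.round(1))
    for i,c in enumerate([(0,0,255),(0,255,0),(255,0,255)]): im[int(q[i][1]+.5),int(q[i][0]+.5)]=c
    c=q[1].astype(int)
    big.append(cv2.resize(im[c[1]-50:c[1]+30,c[0]-30:c[0]+50],(400,400),interpolation=0))
cv2.imwrite('pics/dbg.png',np.hstack(big))
E
```

```text
side [[313.6 194.9]
 [309.  207.1]
 [313.1 177.5]]
scene [[347.9 217.6]
 [333.1 203.8]
 [349.3 201. ]]
```

View pics/dbg.png

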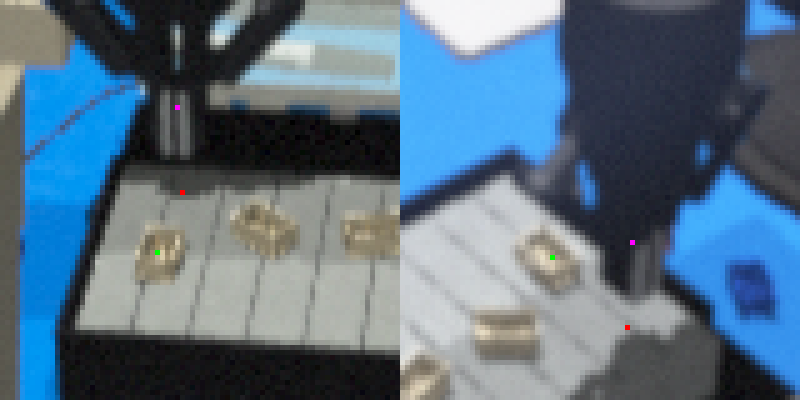

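```bash
python3 - <<'E'
from h import *
X=tri([ray('side',(314.2,188.4)),ray('scene',(352,212.6))]);print(X,tr(X));print(proj('side',X),proj('scene',X))
q=landmark_of('wrist','gear_centre');print(q)
s=read_state();print(s['ee_pos'],s['joint_positions'],s['finger_gap'])
E
```

```text
[598.61887933  -7.56731678  61.93257357] [ 72.42101336 -16.92007323]
[[313.18841133 187.68179399]] [[350.92698467 213.44812944]]
[{'at': [53.4, 313.4], 'conf': 0.77}]
[ 5.96534983e+02 -3.66629543e-01  4.52978363e+01] [-0.00338735  0.41193778 -0.08876067  1.71284338  0.04116206  1.01858372
 -0.04499066] -0.13368377618129154
```

The picture shows the fingertips about 17 mm higher than the reported TCP: triangulated tip z is about 62, and they passed over the housing without touching it. I'll go back and descend by feel.

Call:
{"method": "servo_tool", "body": {"rows": [0.0,-3.0,-0.5,0,0,0,0.1,-6.0,-0.5,0,0,0,0.2,-8.5,-0.3,0,0,0,0.2,-9.0,0,0,0,0,0.2,-9.0,0.4,0,0,0]}}

```text
clock: 4.03
ee_pos: [592.7, 93.0, 41.4]
orientation: [-3.138, -0.104, -0.001]
force: [0.6, -1.0, -0.1]
finger_gap: 0.0
```

Call:
{"method": "servo_tool", "body": {"rows": [0,0,0.3,0,0,0,0,0,0.6,0,0,0,0,0,0.9,0,0,0,0,0,1.1,0,0,0,0,0,1.1,0,0,0]}}

```text
clock: 4.45
ee_pos: [592.8, 88.2, 29.8]
orientation: [3.14, 0.094, -0.001]
force: [-0.1, 0.1, 1.4]
finger_gap: -0.2
```

```bash
python3 snap.py 3; python3 -c "
from h import *
s=read_state();print(proj('side',s['ee_pos']),proj('scene',s['ee_pos']))"
```

```text
4.55 tray [72.8 79.4] z 30.3 F [ 0.6  0.1 -0.3] gap -0.0 ori [3.14  0.095 0.   ]
[[306.74441443 221.8791852 ]] [[323.22305743 201.11180367]]
```

View pics/x3.png

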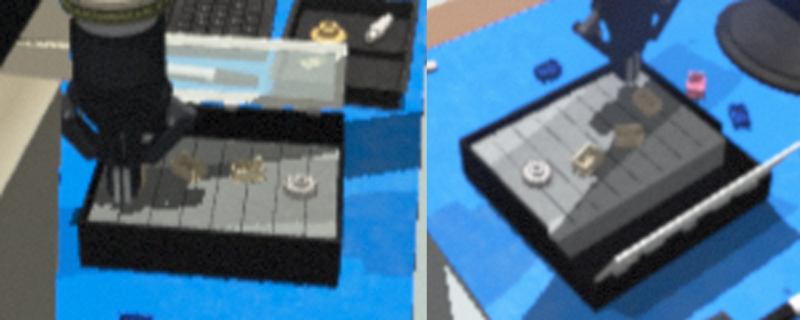

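Call:
{"method": "servo_tool", "body": {"rows": [0,0.5,0.2,0,0,0,0,1.5,0.3,0,0,0,0,2.5,0.3,0,0,0,0,3.5,0.3,0,0,0,0,4.5,0.3,0,0,0]}}

```text
clock: 4.97
ee_pos: [595.9, 42.3, 27.4]
orientation: [3.14, 0.094, 0.0]
force: [0.4, 0.1, -0.2]
finger_gap: -0.0
```

Call:
{"method": "servo_tool", "body": {"rows": [0,1.0,0,0,0,0,0,2.0,0,0,0,0,0,3.0,0,0,0,0,0,3.8,0,0,0,0,0,3.8,0,0,0,0]}}

```text
clock: 5.38
ee_pos: [598.2, 3.5, 27.4]
orientation: [3.139, 0.092, 0.0]
force: [-0.1, -0.7, 0.6]
finger_gap: -0.2
```

```bash
python3 snap.py 4
```

```text
5.48 tray [72.7 -3.2] z 27.3 F [-0.2  0.6 -0.2] gap -0.1 ori [-3.14  -0.095 -0.   ]
```

View pics/x4.png

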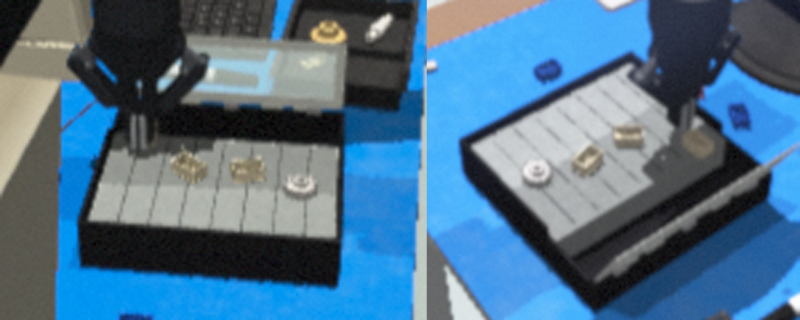

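Call:
{"method": "servo_tool", "body": {"rows": [0,0.8,0,0,0,0,0,1.6,0,0,0,0,0,2.4,0,0,0,0,0,3.2,0,0,0,0,0,3.8,0,0,0,0]}}

```text
clock: 5.9
ee_pos: [600.4, -33.3, 27.3]
orientation: [3.14, 0.094, 0.0]
force: [0.0, -0.1, -0.8]
finger_gap: -0.1
```

```bash
python3 snap.py 5
```

```text
6.0 tray [ 72.6 -43.1] z 27.3 F [ 0.3  0.1 -0.5] gap 0.4 ori [3.14  0.092 0.   ]
```

View pics/x5.png

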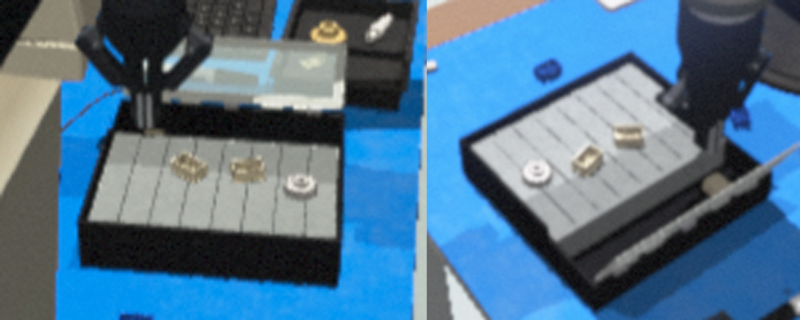

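Call:
{"method": "servo_tool", "body": {"rows": [0,-1.0,-2.5,0,0,0,-0.8,-4.0,-5.0,0,0,0,-2.0,-7.0,-6.0,0,0,0,-4.0,-9.8,-6.0,0,0,0,-4.6,-9.8,-6.0,0,0,0]}}

```text
clock: 6.42
ee_pos: [546.4, 70.6, 88.3]
orientation: [-3.137, -0.108, -0.001]
force: [0.7, 0.2, -0.9]
finger_gap: -0.4
```

```bash
python3 snap.py 6; python3 -c "
from h import *
save('wrist','w6'); st()"
```

```text
6.52 tray [25.8 58.6] z 87.5 F [ 0.5 -0.4  0.9] gap -0.4 ori [-3.14  -0.101  0.   ]
6.57 tray [26.6 57.1] z 87.5 F [ 0.2 -0.7  1.3] gap -0.1 ori [3.14e+00 9.80e-02 1.00e-03]
```

View pics/x6.png

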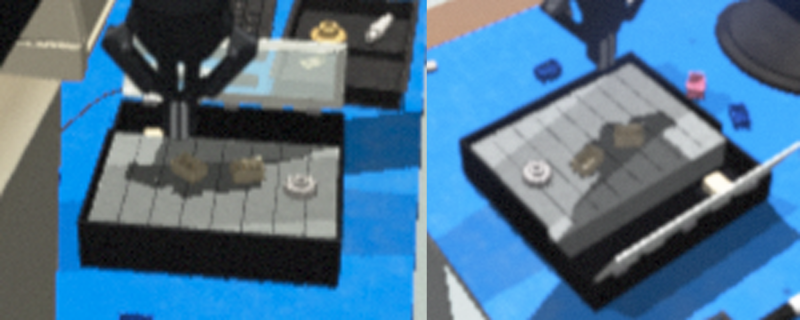

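View pics/w6.png

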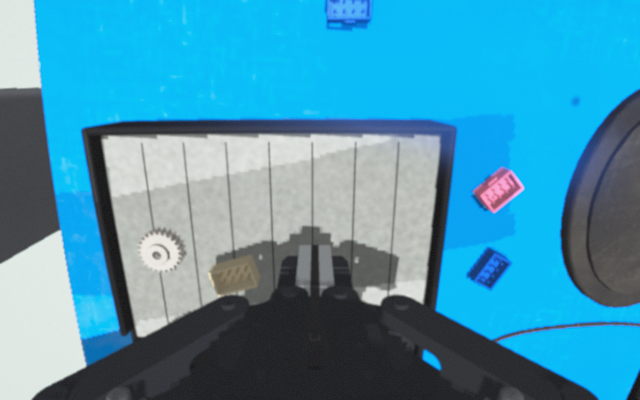

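Call:
{"method": "servo_tool", "body": {"rows": [0,0,2.0,0,0,0,0,0,4.0,0,0,0,0,0,5.3,0,0,0,0,0,6.0,0,0,0,0,0,6.0,0,0,0]}}

```text
clock: 6.98
ee_pos: [547.9, 62.2, 25.6]
orientation: [3.14, 0.094, -0.004]
force: [-0.1, 0.4, 0.5]
finger_gap: 0.1
```

```bash
python3 snap.py 7
```

```text
7.08 tray [27.3 56.4] z 27.6 F [-0.1  0.8 -0. ] gap -0.2 ori [3.14  0.095 0.   ]
```

View pics/x7.png

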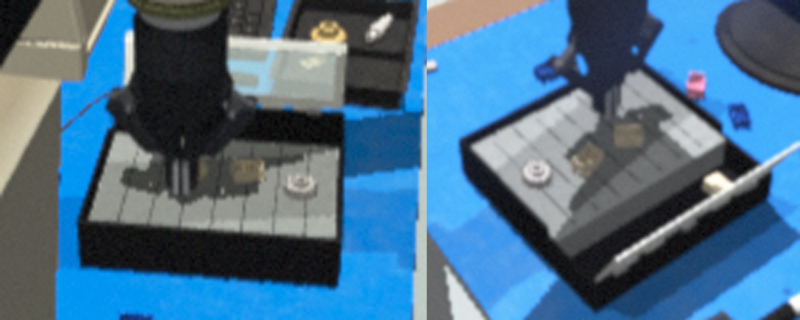

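Call:
{"method": "servo_tool", "body": {"rows": [-0.1,0.8,0,0,0,0,-0.2,1.7,0,0,0,0,-0.2,2.7,0,0,0,0,-0.2,3.7,0,0,0,0,-0.2,4.7,0,0,0,0]}}

```text
clock: 7.5
ee_pos: [549.7, 14.6, 27.7]
orientation: [3.14, 0.095, 0.001]
force: [-0.8, -0.5, 0.2]
finger_gap: 0.1
```

```bash
python3 snap.py 8
```

```text
7.6 tray [24.9  7. ] z 27.6 F [-0.2  0.2  0. ] gap -0.4 ori [3.139e+00 9.100e-02 1.000e-03]
```

View pics/x8.png

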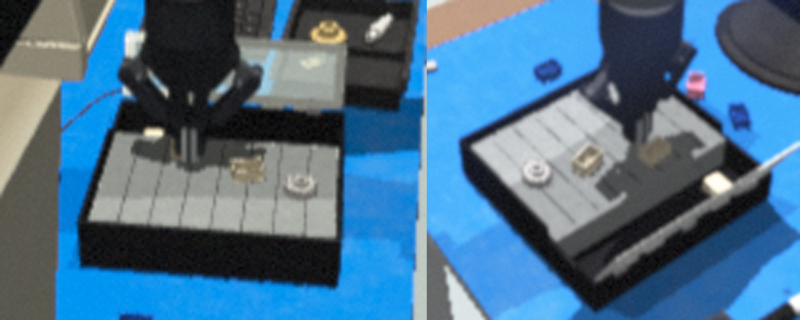

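Call:
{"method": "servo_tool", "body": {"rows": [0.1,0.9,0,0,0,0,0.3,1.9,0,0,0,0,0.3,2.9,0,0,0,0,0.3,3.9,0,0,0,0,0.3,4.9,0,0,0,0]}}

```text
clock: 8.02
ee_pos: [555.4, -33.8, 27.2]
orientation: [3.14, 0.096, -0.0]
force: [-1.1, 0.9, 0.5]
finger_gap: -0.4
```

```bash
python3 snap.py 9
```

```text
8.12 tray [ 27.5 -41.8] z 27.2 F [0.7 0.9 0.3] gap 0.1 ori [ 3.139  0.091 -0.   ]
```

View pics/x9.png

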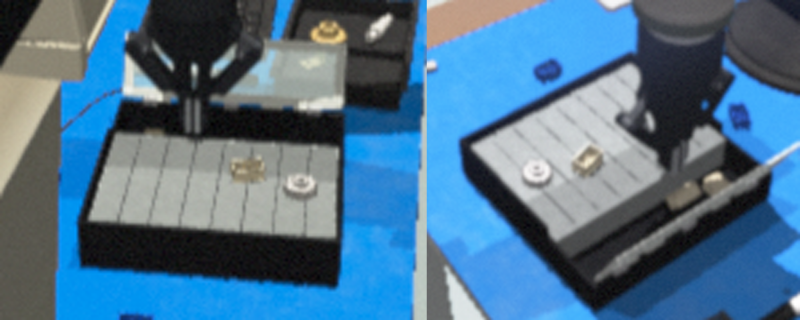

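Call:
{"method": "servo_tool", "body": {"rows": [0,-1.0,-2.5,0,0,0,-0.8,-4.0,-5.0,0,0,0,-2.5,-7.0,-6.0,0,0,0,-4.8,-9.8,-6.0,0,0,0,-5.3,-9.8,-6.0,0,0,0]}}

```text
clock: 8.53
ee_pos: [493.8, 68.6, 88.1]
orientation: [-3.137, -0.108, -0.0]
force: [0.6, 1.0, 0.4]
finger_gap: 0.2
```

Call:
{"method": "servo_tool", "body": {"rows": [0,0,1.5,0,0,0,0,0,3.5,0,0,0,0,0,5.0,0,0,0,0,0,6.0,0,0,0,0,0,6.0,0,0,0]}}

```text
clock: 8.95
ee_pos: [495.0, 62.1, 25.4]
orientation: [3.14, 0.097, -0.005]
force: [-0.6, 0.8, 0.4]
finger_gap: 0.0
```

```bash
python3 snap.py 10; python3 -c "
from h import *
save('wrist','w10')"
```

```text
9.05 tray [-25.2  59. ] z 27.5 F [ 0.  -0.1  1. ] gap -0.2 ori [-3.14  -0.096  0.   ]
```

View pics/x10.png

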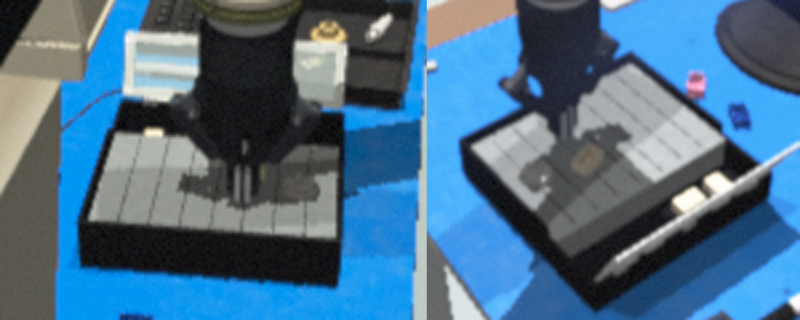

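View pics/w10.png

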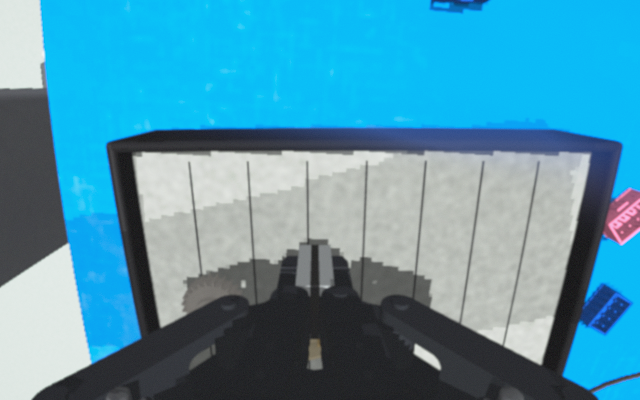

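Call:
{"method": "servo_tool", "body": {"rows": [-0.1,0.8,0,0,0,0,-0.1,1.8,0,0,0,0,-0.1,2.8,0,0,0,0,-0.1,3.8,0,0,0,0,-0.1,4.8,0,0,0,0]}}

```text
clock: 9.52
ee_pos: [498.7, 12.7, 27.7]
orientation: [-3.14, -0.095, -0.001]
force: [-0.2, 0.5, 2.4]
finger_gap: -0.0
```

```bash
python3 snap.py 11
```

```text
9.62 tray [-26.1   8.4] z 27.5 F [ 0.2 -0.5  0.5] gap 0.1 ori [3.14e+00 9.10e-02 1.00e-03]
```

View pics/x11.png

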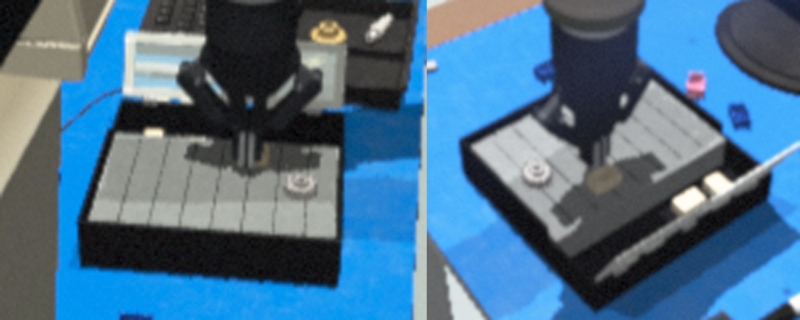

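Tracking well, and the gear is undisturbed. The housing sits slightly to −x of the finger, so I'll shift 2 mm and carry on.

Call:
{"method": "servo_tool", "body": {"rows": [-0.1,0.9,0,0,0,0,-0.3,1.9,0,0,0,0,-0.3,2.9,0,0,0,0,-0.3,3.9,0,0,0,0,-0.3,5.0,0,0,0,0]}}

```text
clock: 10.03
ee_pos: [498.5, -37.1, 27.3]
orientation: [3.14, 0.096, 0.0]
force: [-0.0, -0.4, 0.1]
finger_gap: 0.5
```

Call:
{"method": "servo_tool", "body": {"rows": [0,-1.0,-2.5,0,0,0,0,-4.0,-6.0,0,0,0,0,-6.0,-9.0,0,0,0,0,-6.0,-10.0,0,0,0,0,-6.0,-10.0,0,0,0]}}

```text
clock: 10.45
ee_pos: [496.9, 24.8, 130.6]
orientation: [-3.14, -0.099, -0.009]
force: [-0.2, -0.2, -0.5]
finger_gap: -0.1
```

```bash
python3 snap.py 12;  python3 -c "
from h import *
st()
for n in ['scene','side']:
  for l in ['cover_middle','cover_hinge','gear_centre']: print(n,l,landmark_of(n,l)[:1])
c=cv2.imread('pics/c12.png');cv2.imwrite('pics/c12c.png',cv2.resize(c[170:300,240:400],None,fx=4.5,fy=4.5,interpolation=2))
"
```

```text
10.55 tray [-29.2  19.8] z 127.1 F [-0.8 -0.5 -1.3] gap -0.0 ori [3.14e+00 9.50e-02 1.00e-03]
10.55 tray [-29.2  19.8] z 127.1 F [-0.8 -0.5 -1.3] gap -0.0 ori [3.14e+00 9.50e-02 1.00e-03]
scene cover_middle [{'at': [356.6, 251.4], 'conf': 0.89}]
scene cover_hinge [{'at': [350.5, 258.5], 'conf': 0.96}]
scene gear_centre [{'at': [285.6, 233.1], 'conf': 0.66}]
side cover_middle [{'at': [347.6, 166.5], 'conf': 0.79}]
side cover_hinge [{'at': [345.5, 179.5], 'conf': 0.62}]
side gear_centre [{'at': [371.5, 209.2], 'conf': 0.48}]
```

View pics/x12.png

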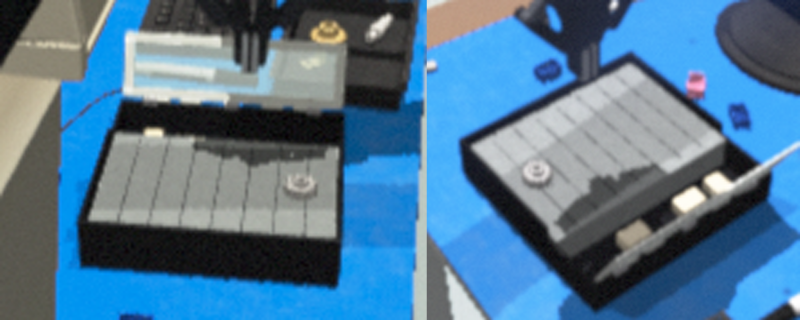

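View pics/c12c.png

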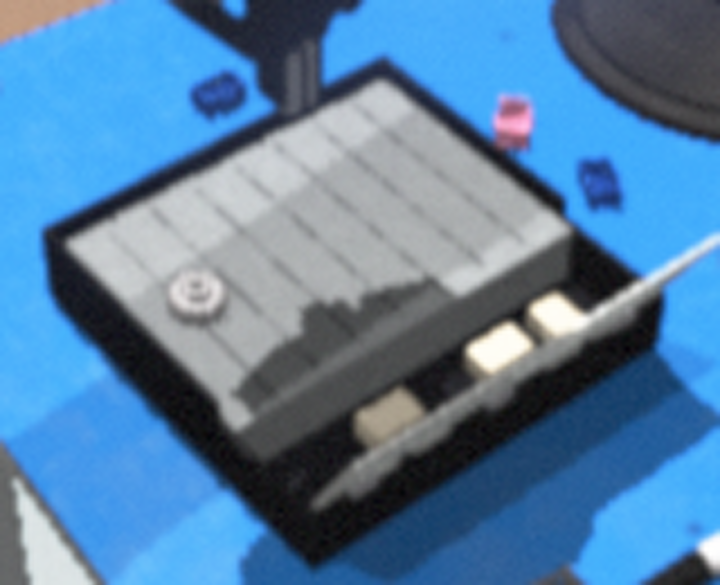

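```bash
python3 - <<'E'
from h import *
for a,b in [((356.6,251.4),(347.6,166.5)),((350.5,258.5),(345.5,179.5))]:
    X=tri([ray('scene',a),ray('side',b)]);print(X,tr(X))
# cover corners: find predicted for angles
for th in [2.0,2.1,2.2,2.25]:
    P=[]
    for x in [-107,107]:
        y=-99+64*np.cos(th);z=43+64*np.sin(th);P.append([*(O+x*u+y*v),z])
    print(th,proj('scene',P).round(1).tolist(),proj('side',P).round(1).tolist())
E
```

```text
[ 530.93632496 -108.34699257   71.42321182] [  -1.28775143 -113.3798535 ]
[531.50728948 -94.68083908  38.57971536] [  0.11644684 -99.7740467 ]
2.0 [[319.0, 271.8], [400.2, 221.2]] [[389.4, 156.1], [306.3, 151.4]]
2.1 [[320.9, 274.7], [402.0, 223.7]] [[389.3, 156.1], [306.7, 151.4]]
2.2 [[322.7, 277.8], [403.7, 226.4]] [[389.3, 156.2], [307.1, 151.6]]
2.25 [[323.6, 279.3], [404.5, 227.8]] [[389.2, 156.4], [307.3, 151.8]]
```

```bash
python3 -c "
import cv2,numpy as np
a=cv2.imread('pics/s12.png')[145:195,295:400];b=cv2.imread('pics/c12.png')[195:295,290:400]
cv2.imwrite('pics/cov.png',np.hstack([cv2.resize(a,(400,190),interpolation=2)[:190],cv2.resize(b,(400,364),interpolation=2)[:190]]) if 0 else np.vstack([cv2.resize(a,(525,250),interpolation=2),cv2.resize(b,(525,477),interpolation=2)[:340]]))"
```

```text
(no output)
```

View pics/cov.png

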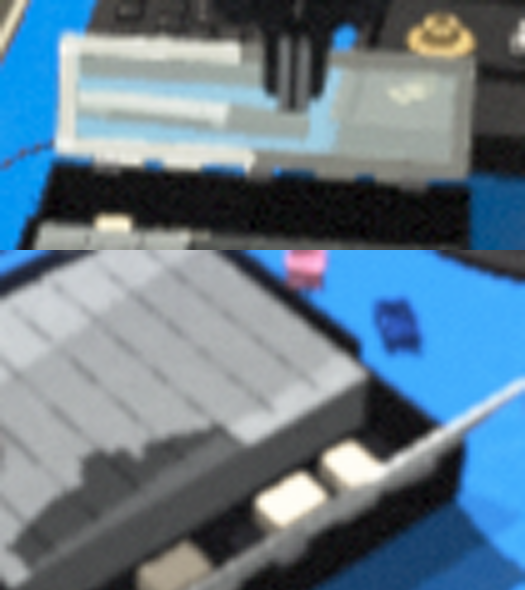

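Call:
{"method": "servo_tool", "body": {"rows": [0.5,3.5,-0.5,0,0,0,1.2,7.5,-0.5,0,0,0,2.0,11.5,-0.5,0,0,0,2.9,15.5,-0.5,0,0,0,2.9,19.2,-0.3,0,0,0]}}

```text
clock: 11.27
ee_pos: [536.4, -168.4, 130.3]
orientation: [3.14, 0.096, 0.001]
force: [1.1, -0.4, 0.0]
finger_gap: -0.0
```

```bash
python3 snap.py 13;  python3 -c "
from h import *
st();save('wrist','w13')"
```

```text
11.37 tray [  -2.  -178.8] z 129.4 F [-0.3  0.7 -0.1] gap -0.3 ori [ 3.138e+00  8.200e-02 -3.000e-03]
11.37 tray [  -2.  -178.8] z 129.4 F [-0.3  0.7 -0.1] gap -0.3 ori [ 3.138e+00  8.200e-02 -3.000e-03]
```

View pics/w13.png

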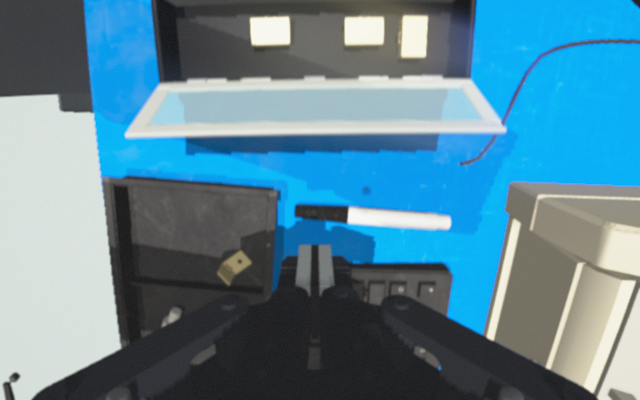

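View pics/x13.png

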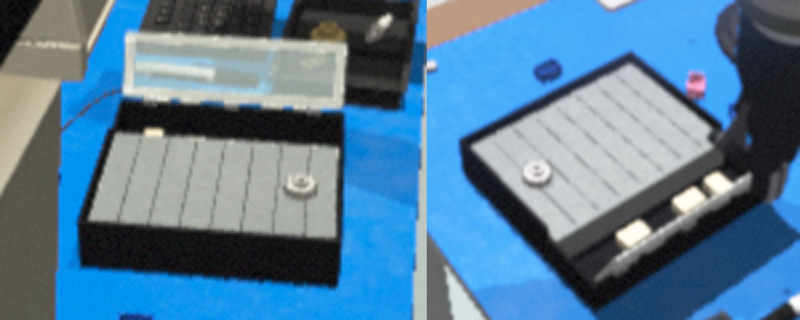

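All three lie flat in the trough, at wrist pixels (270,31), (364,31) and (414,36), and the cover is open. I'll lower behind the cover and push it over.

Call:
{"method": "servo_tool", "body": {"rows": [0,0,1.5,0,0,0,0,0,3.5,0,0,0,0,0,5.2,0,0,0,0,0,6.0,0,0,0,0,0,6.0,0,0,0]}}

```text
clock: 11.83
ee_pos: [534.2, -164.6, 68.3]
orientation: [-3.139, -0.098, 0.005]
force: [-0.1, -0.1, -0.0]
finger_gap: -0.1
```

Call:
{"method": "servo_tool", "body": {"rows": [0,-1.0,0,0,0,0,0,-2.2,0,0,0,0,0,-3.5,0,0,0,0,0,-5.0,0,0,0,0,0,-6.5,0,0,0,0]}}

```text
clock: 12.25
ee_pos: [532.2, -99.2, 71.7]
orientation: [3.14, 0.097, 0.003]
force: [-0.4, -1.2, -0.9]
finger_gap: 0.4
```

```bash
python3 snap.py 14
```

```text
12.35 tray [   0.8 -102.1] z 71.5 F [0.6 0.3 0.5] gap 0.0 ori [-3.139e+00 -1.030e-01 -3.000e-03]
```

View pics/x14.png

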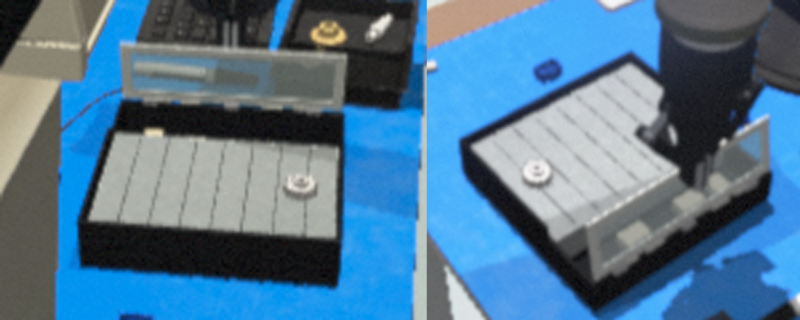

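Call:
{"method": "servo_tool", "body": {"rows": [0,-0.8,0,0,0,0,0,-1.7,0.2,0,0,0,0,-2.6,0.6,0,0,0,0,-3.4,1.1,0,0,0,0,-3.8,1.7,0,0,0]}}

```text
clock: 12.77
ee_pos: [529.2, -61.5, 52.9]
orientation: [-3.14, -0.098, -0.0]
force: [0.4, 0.6, 0.5]
finger_gap: -0.1
```

```bash
python3 snap.py 15
```

```text
12.87 tray [ -1.  -66.9] z 51.9 F [ 1.  -0.6  0.9] gap 0.0 ori [-3.139e+00 -9.800e-02  3.000e-03]
```

View pics/x15.png

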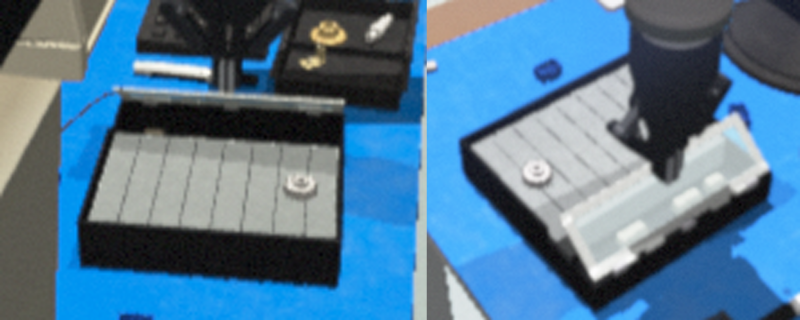

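Call:
{"method": "servo_tool", "body": {"rows": [0,-0.5,0.6,0,0,0,0,-0.8,1.2,0,0,0,0,-1.0,1.8,0,0,0,0,-1.0,2.3,0,0,0,0,-1.0,2.5,0,0,0]}}

```text
clock: 13.28
ee_pos: [528.1, -53.0, 27.2]
orientation: [-3.14, -0.096, 0.002]
force: [-0.3, 1.4, 0.5]
finger_gap: 0.1
```

```bash
python3 snap.py 16
```

```text
13.38 tray [ -0.7 -58.3] z 27.7 F [ 0.3 -0.2  0.6] gap 0.1 ori [-3.14e+00 -9.60e-02  2.00e-03]
```

View pics/x16.png

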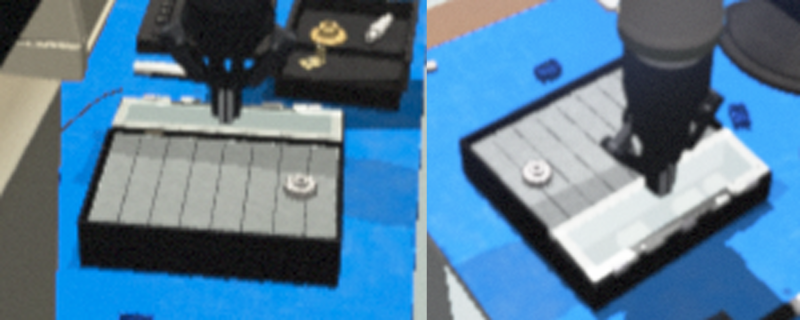

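Call:
{"method": "servo_tool", "body": {"rows": [0,0,0.1,0,0,0,0,0,0.2,0,0,0,0,0,0.3,0,0,0]}}

```text
clock: 13.63
ee_pos: [528.8, -53.2, 25.5]
orientation: [3.14, 0.096, 0.001]
force: [0.1, 0.0, 0.2]
finger_gap: -0.3
```

Call:
{"method": "servo_tool", "body": {"rows": [0,0,0.1,0,0,0,0,0,0.2,0,0,0,0,0,0.3,0,0,0]}}

```text
clock: 13.88
ee_pos: [528.7, -53.1, 22.3]
orientation: [-3.14, -0.096, -0.001]
force: [0.3, 1.2, 0.5]
finger_gap: -0.4
```

Call:
{"method": "servo_tool", "body": {"rows": [0,0,0.1,0,0,0,0,0,0.2,0,0,0]}}

```text
clock: 14.05
ee_pos: [528.7, -53.1, 20.3]
orientation: [-3.14, -0.096, -0.0]
force: [-1.1, 0.3, 11.3]
finger_gap: 0.2
```

```bash
python3 snap.py 17; python3 -c "
import cv2
a=cv2.imread('pics/s17.png')[160:200,295:355]
b=cv2.imread('pics/c17.png')[195:295,300:400]
cv2.imwrite('pics/p17.png',cv2.resize(a,(780,520),interpolation=2))"
```

```text
14.15 tray [ -0.2 -58.1] z 20.4 F [-0.5  0.2  2.8] gap 0.2 ori [-3.14  -0.096 -0.   ]
```

View pics/p17.png

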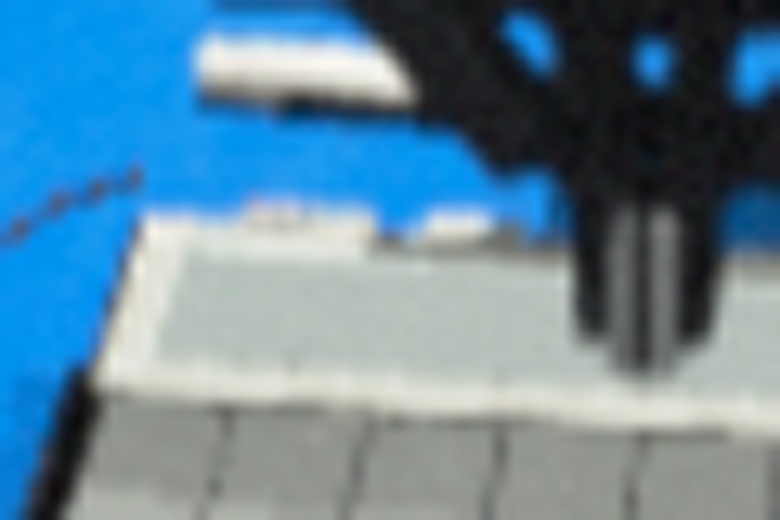

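View pics/x17.png

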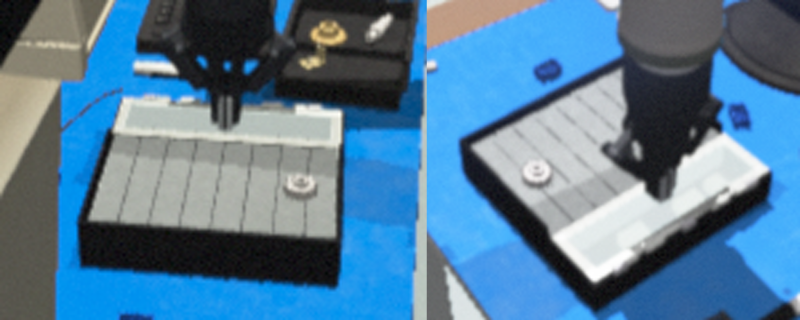

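Call:
{"method": "servo_tool", "body": {"rows": [0,0,0.1,0,0,0,0,0,0.2,0,0,0,0,0,0.2,0,0,0]}}

```text
clock: 14.4
ee_pos: [528.9, -53.1, 20.2]
orientation: [3.14, 0.096, 0.001]
force: [-10.7, 0.7, 23.8]
finger_gap: 0.1
```

Hard stop: 24 N with no further travel, so the cover is fully shut. I'll lift off and move clear.

Call:
{"method": "servo_tool", "body": {"rows": [0,0,-1.0,0,0,0,0,0,-4.0,0,0,0,0,0,-8.0,0,0,0,0,0,-12.0,0,0,0,0,0,-15.0,0,0,0]}}

```text
clock: 14.82
ee_pos: [529.1, -53.2, 171.7]
orientation: [3.14, 0.096, 0.004]
force: [0.9, -0.2, 0.9]
finger_gap: 0.3
```

Call:
{"method": "servo_tool", "body": {"rows": [0,1.0,-2.0,0,0,0,0,2.0,-3.0,0,0,0,0,3.0,-4.0,0,0,0,0,4.0,-4.0,0,0,0,0,4.0,-4.0,0,0,0]}}

```text
clock: 15.23
ee_pos: [530.5, -96.0, 207.2]
orientation: [3.139, 0.09, -0.002]
force: [0.2, -0.5, -0.5]
finger_gap: 0.3
```

```bash
python3 snap.py 18; python3 -c "
from h import *
save('wrist','w18')
q=landmark_of('side','gear_centre')+landmark_of('side','cover_middle');print([(x['at'],x['conf']) for x in q])
for th in [0,.06,.15]:
    P=[[*(O+x*u+(-99+64*np.cos(th))*v),43+64*np.sin(th)] for x in (-107,107)]
    print(th,proj('wrist',P).round(1).tolist(),proj('side',P).round(1).tolist(),proj('scene',P).round(1).tolist())
a=cv2.imread('pics/s18.png')[160:210,290:400];cv2.imwrite('pics/p18.png',cv2.resize(a,(770,350),interpolation=2))
"
```

```text
15.33 tray [ -1.1 -98.4] z 206.5 F [-0.5  1.1 -0.5] gap -0.3 ori [-3.14  -0.094  0.004]
[([343.4, 184.1], 0.58)]
0 [[198.3, 105.5], [431.6, 106.0]] [[386.9, 195.0], [300.9, 189.2]] [[290.5, 262.4], [367.1, 217.4]]
0.06 [[197.0, 105.8], [432.9, 106.3]] [[387.0, 193.7], [300.9, 187.9]] [[290.5, 261.2], [367.3, 216.2]]
0.15 [[195.0, 106.7], [434.9, 107.2]] [[387.2, 191.6], [300.8, 185.8]] [[290.6, 259.5], [367.7, 214.5]]
```

View pics/x18.png

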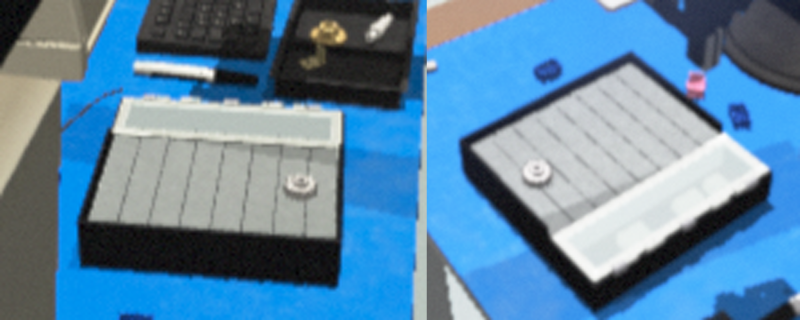

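View pics/w18.png

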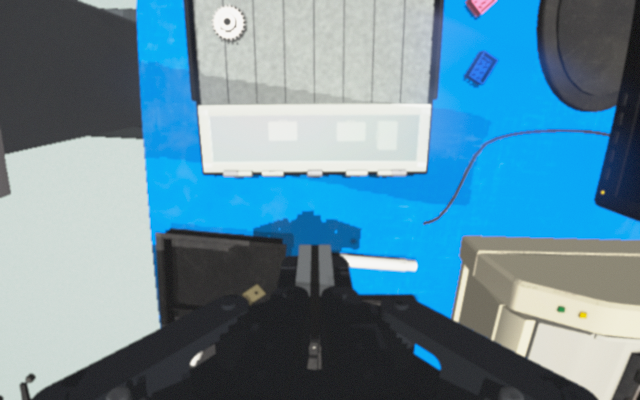

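View pics/p18.png

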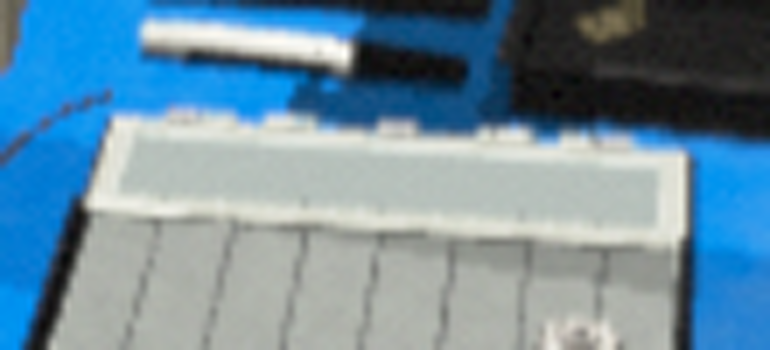

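```bash
python3 -c "
from h import *
print('gear',onz('wrist',(229,22),53), 'was 452.6 34.3'); st(); print(finish_job())"
```

```text
gear [450.9263399  34.5247248  53.       ] was 452.6 34.3
15.48 tray [ -0.6 -97.4] z 207.2 F [ 0.9 -0.2  0. ] gap -0.0 ori [-3.14e+00 -9.70e-02  3.00e-03]
the job is handed in; nothing more can be done
None
```

I swept the three cream housings into the trough one at a time with closed fingertips. I then pushed the cover over from behind, pressed it shut, lifted clear and handed the job in at about 15.5 s; no verdict was reported.

**Last checks:**
- **Housings:** all three lay flat in the trough while the cover was still open, and they still show there through the shut cover.
- **Cover:** the press met a hard stop at about 24 N with no further travel. The cover's free edge then matched the predicted 0 rad position to within about 2 pixels, though 0.06 rad shifts it only about 1 pixel in that view. The hard stop is the firmer sign.
- **Gear:** it measured within about 2 mm of where it started, which is within measuring error.
- **Bystanders:** the pen showed no visible change in the pictures. I did not re-measure the USB stick at the end, but the arm never went near it.

**What disagreed:** the closed fingertips sat 17–23 mm higher than the reported TCP. My first pass therefore went over the first housing without touching it. I went back, lowered the fingers using the pictures and repeated the sweep. Several network reports were wrong (look-alikes, and some stray points for the pen and cover hinge), so I used my own pixel picks where they disagreed.

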